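Set and clamp the fence of a slicing board

TASK

Set the fence of the slicing board to the marked thickness: slide it away from you along its slots until its foot rests snugly against the stop peg, and press it home there for a moment with a push of about 15 N (the peg must never get 20 N). Then turn the wing screw clockwise until it clamps the fence firmly, let go, and leave the fence still snug against the peg and the things around it where they are.

Things in the scene. Friction and masses are not known exactly. Their poses are not given: they have to be found in the camera images.
- slicing_board: Fixed wooden board, 300 (x) x 200 (y) x 21 mm, long side pointing roughly away from the robot. Origin: centre of its underside; x away from the robot, z up. 8 mm bolts at x = 0, y = -65, 0, +65 mm: the outer two are guides with 18 mm heads (tops 39 mm above the table), the middle one carries the wing screw. Battens 11 mm high along both long edges guide the fence, 1.5 mm of play each side.
- fence: Loose wooden L-shaped fence, 0.5 to 0.9 kg: a foot 95 (x) x 180 (y) x 10 mm with three slots along x, 11 mm wide, round the bolts (44 mm of travel), and an upright wall on the edge nearest the robot. Origin: underside of the foot, on the board's top, mid width; x as the board's. Foot from x = -55 to +40 mm; wall from x = -55 to -45 mm, its top 30 mm above the board. Slides with 1 to 6 N.
- push_line (a point): Middle of the near face of the fence's wall, 10 mm above the board; x points into the wall. The wall spans 90 mm to either side (y). Push the wall here or level with this, best in line with the peg and low down. The fence starts 10 to 45 mm short of the peg.
- foot_edge (a point): Middle of the far edge of the fence's foot, 5 mm above the board; the straight edge runs along y and is what meets the peg. When they touch, the peg's centre is 8 mm from this edge, at x = +48 mm in the fence's frame.
- stop_peg: Fixed upright wooden dowel, 16 mm in diameter, 35 mm high, on the board beyond the far edge of the fence's foot, up to 25 mm left or right of the board's middle. Origin: centre of its underside, on the board's top. It is rigid; of a push on the fence it gets all but the 2 to 6 N lost in friction.
- clamp: Round steel washer, 26 mm wide, 3 mm thick, under the wing screw on the middle bolt. Origin: centre of its underside. It goes down 1.5 mm per radian of clockwise turn of the wing and starts about 0.4 to 1.1 mm above the fence's foot; pressed on the foot it clamps the fence.
- wing_grip (a point): Centre of the grip of the black wing screw: an upright flat bar 44 mm long (along this point's x), 10 mm wide (y), 26 mm high, about 58 mm above the table; z up. Its long way starts 0.2 to 0.6 rad anticlockwise of the board's x. Grasp it from above across the 10 mm. It goes down with the washer, 1.5 mm per radian.
- wing_top (a point): Top of the wing screw, 13 mm above the grip's centre. Clockwise seen from above tightens. Friction about 0.09 N m; the washer meets the foot 0.3 to 0.7 rad after the start, is firm 0.3 rad further on (about 0.15 N m), and the wing ends at a hard stop 0.4 rad after meeting the foot (0.7 to 1.1 rad from the start), which one grasp can reach. It stays where it is left.
- fish_tin: Bystander: flat oblong tin, 63 x 105 x 25 mm, on the far end of the board. Leave it alone. Origin: centre of its underside.
- salt_shaker: Bystander: glass salt shaker, 44 mm diameter, 90 mm high, to the right of the board. Leave it alone. Origin: centre of its underside.
- tin_small: Bystander: round tin, 58 mm diameter, 72 mm high, to the left of the board. Leave it alone. Origin: centre of its underside.
- garlic: Bystander: garlic bulb, 55 mm, to the left of the board. Leave it alone. Origin: centre of its underside.
- table_mug: Bystander: dotted mug, 82 mm diameter and 91 mm high, to the right near the robot. Leave it alone. Origin: centre of its underside.

How it is judged:
By the outcome, as a careful person would: the job done as asked, in the order asked, and still so for the second after the job is handed in, with the robot touching nothing.
It also fails if it takes over 67 s, if anything falls off the work surface, if the arm or the gripper's body presses on something with over 40 N, if the wrist force passes 120 N, or if a joint passes its speed limit or range.

ROBOT

A 6-joint arm with a two-finger parallel gripper is mounted at the origin on a cart in front of the work surface, level with it; the furniture and walls round the work are solid. World frame = base frame: x ahead of the robot, y to its left, z up, the work surface at z = 0. Lengths are in m, angles in rad, forces in N, time in s.
With the tool pointing down it reaches from about 0.25 to 0.775 m from the base axis. Payload 4 kg.
Tool frame: the origin (TCP) lies midway between the tips of the shut fingers; the grasp point (between the pads) lies 19 mm behind it; z points along the fingers, y is the direction in which the jaws open and shut (so a half turn about z gives the same grasp; the last joint's range is limited). The gripper opens to 94 mm and grips with 3 to 60 N. Pads are 16 mm wide; open, the fingers measure 119 mm over their backs; the gripper's body (75 mm by 177 mm) begins 78 mm behind the grasp point.
Start: joints at [-1.269, 0.087, 1.371, -0, 1.684, -0.103], TCP at [0.217, -0.506, 0.206] pointing down, gripper open.
Joint ranges: [-3.1, 3.1], [-0.76, 2.03], [0.27, 2.55], [-1.08, 4.22], [0.17, 2.65], [-2.57, 2.57]. Speed limits (rad/s): [2.79, 2.79, 3.14, 3.14, 3.14, 3.14].

INTERFACE

Orientations are given as [roll, pitch, yaw] about the fixed x, y, z axes, in that order (R = Rz(yaw) Ry(pitch) Rx(roll)).
In Python, from bench import robot, cams gives the robot as it stands.
- The arm moves only by the tool step_arm, never from a script. Its argument "plan" is a list that holds one entry, the list of rows, each a list of 5 numbers: the shift along the world's x, y, z in mm, then the turn about the world's z in rad, then the opening in per cent of the stroke, from 0 (shut) to 100 (fully open). In form: [[[tx, ty, tz, turn, fingers], ...]]. A call has 1 to 8 rows; each row is the pose to reach, as a shift and turn from the pose commanded when the call began; what a row does not reach only later rows make up. A row lasts 1/12 s, in which the tool goes at most 41.7 mm and 7.16 degrees, less where a joint would pass 70% of its speed; a pose out of reach is approached as far as the arm can. A call with a gripper value outside its range is refused whole. The fingers move at their own pace and stop on an object; the grip force is fixed at half the most. Time passes only in rows, so rows that repeat a pose let the fingers close. It gives the time, the measured TCP pose, the force and the opening at its end, in the units of the state.
- robot.get_obs(): the state, without advancing time (a new reading comes with each control period).
- cams.snapshot(name): name is "scene" or "side" or "wrist"; returns a dict with "frame" (420x560x3 uint8, red, green, blue), "camera_matrix" (3x3 intrinsics, pixels), "origin" and "attitude" of the camera in the world; the wrist camera has in their place "T_tool_cam" (4x4, takes a point from camera to tool coordinates, whose origin is the TCP and whose axes are the flange's). Camera axes: x right, y down, z forward; pixel columns grow to the right and rows downward; lengths in m; the calibration is good to about 2 mm. A picture is of the moment at which its call begins: read the wrist's pose just before it. There is no depth.
- robot.close_job(): hands the job in, once; it reports no verdict.
The state is a dict: "time": time; "joint_positions": joint angles; "qvel": joint speeds; "joint_torque": joint torques, N m; "tool_pos": TCP position; "ee_rot": TCP orientation; "wrist_force": force on the tool from outside, world axes, zero at the start; "wrist_torque": the same for the moment, N m; "width": finger opening in m.
Only numpy, scipy, OpenCV 4.12 (cv2) and the standard library are available. Lean on these libraries where they do the work, as an engineer would, in place of code of your own. Each camera call takes 0.05 s, during which the arm holds its last target. There are 200 camera calls.

## Working session

There is one attempt and no reset: what is moved stays moved. The work goes in short steps, Python scripts to look and compute and a tool call to move; the robot and the scene stay as the last step left them, time stands still between calls to the robot, and variables do not carry over. Pictures are saved under pics/ and viewed, about 8 in all and at most 12, crops included, and the job is handed in when it is done.

Besides the shell and the picture viewer there is one more tool, called after "Request:" as a command line: name --argument value ..., lists and objects as JSON in quotes. step_arm: Moves the arm, as the interface text tells. Its arguments: {"type":"object","properties":{"plan":{"type":"array"}},"required":["plan"]}

```bash
mkdir -p pics; ls
cat > h.py <<'E'
import numpy as np,cv2
from bench import robot,cams
from scipy.spatial.transform import Rotation as R
def snap(n,f):
    o=robot.get_obs(); s=cams.snapshot(n); cv2.imwrite(f,cv2.cvtColor(s['frame'],cv2.COLOR_RGB2BGR)); return o,s
E
python3 - <<'E'
from h import *
import pickle
o,s=snap('scene','pics/scene.png'); o2,s2=snap('side','pics/side.png')
pickle.dump((s,s2),open('v.pkl','wb'))
for k in (s,s2): print({a:b for a,b in k.items() if a!='frame'})
print(o)
E
```

```text
pics
{'camera_matrix': array([[463.81869352,   0.        , 280.30493817],
       [  0.        , 463.81869352, 209.64851379],
       [  0.        ,   0.        ,   1.        ]]), 'origin': array([-0.19355472, -1.02995134,  0.79719734]), 'attitude': array([-2.07994234, -0.01823703, -0.58800883])}
{'camera_matrix': array([[500.62238126,   0.        , 283.04494489],
       [  0.        , 500.62238126, 211.29630478],
       [  0.        ,   0.        ,   1.        ]]), 'origin': array([-0.04898906,  1.00491038,  0.7934241 ]), 'attitude': array([-2.13704311,  0.00722355, -2.64316504])}
{'time': 0.0, 'joint_positions': array([-1.26910721e+00,  8.79566938e-02,  1.37226974e+00, -2.39002223e-05,
        1.68359768e+00, -1.03089328e-01]), 'qvel': array([ 7.52864111e-04,  1.39848689e-03, -4.70954921e-04,  3.09027331e-05,
        2.62176713e-03, -1.00721182e-03]), 'joint_torque': array([ 1.83450982e-03, -3.40179420e+01, -3.02430117e+01,  7.21206120e-02,
        3.30294832e-02, -1.71552933e-04]), 'tool_pos': array([ 0.2164248 , -0.50502057,  0.20429541]), 'ee_rot': array([-3.13937059e+00, -2.06005004e-04,  4.04775548e-01]), 'wrist_force': array([ 0.64224378,  0.22576441, -0.66684755]), 'wrist_torque': array([0.01739387, 0.01112995, 0.00756035]), 'width': 0.09406416380008915}
```

View pics/scene.png

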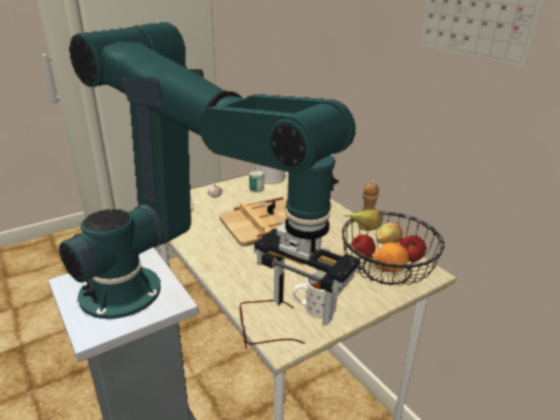

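View pics/side.png

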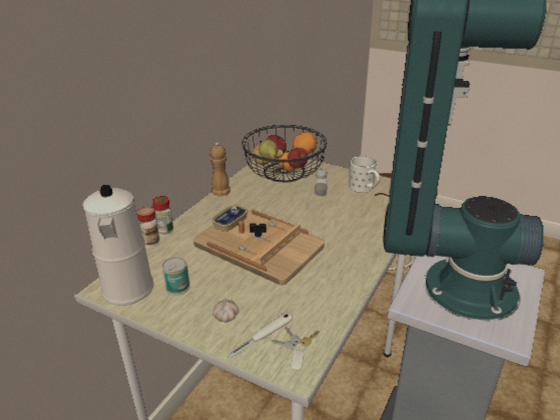

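The side view shows the board at about (258,243), the black wing at (258,229), the peg at (241,227) and the tin at (230,217). I'll locate these roughly and then bring the wrist camera over them.

```bash
cat >> h.py <<'E'
def ray(K,Rm,c,uv,z):
    d=Rm@np.linalg.solve(K,[uv[0],uv[1],1.]); return c+d*(z-c[2])/d[2]
def fixed(s): return s['camera_matrix'],R.from_euler('xyz',s['attitude']).as_matrix(),np.array(s['origin'])
def wrist(o,s):
    T=np.array(s['T_tool_cam']); Rt=R.from_euler('xyz',o['ee_rot']).as_matrix()
    return s['camera_matrix'],Rt@T[:3,:3],o['tool_pos']+Rt@T[:3,3]
E
python3 - <<'E'
from h import *
import pickle
s,s2=pickle.load(open('v.pkl','rb'))
for n,uv,z in [('wing',(258,229),.06),('peg',(241,227),.04),('nearL corner',(275,274),.02),('near right',(323,242),.02),('far left',(196,245),.02),('tin',(230,217),.04),('mug',(362,185),0.03),('salt',(321,190),0.01)]:
    print(n,ray(*fixed(s2),uv,z).round(3))
w=cams.snapshot('wrist'); print(w['T_tool_cam'],w['camera_matrix'])
E
```

```text
wing [0.524 0.099 0.06 ]
peg [0.584 0.088 0.04 ]
nearL corner [0.42  0.195 0.02 ]
near right [0.373 0.022 0.02 ]
far left [0.66  0.189 0.02 ]
tin [0.638 0.061 0.04 ]
mug [ 0.387 -0.295  0.03 ]
salt [ 0.5   -0.239  0.01 ]
[[ 9.11243556e-04 -9.69152476e-01 -2.46460235e-01  7.06493362e-02]
 [ 9.99999548e-01  8.16188681e-04  4.87834731e-04 -6.58464972e-04]
 [-2.71628183e-04 -2.46460569e-01  9.69152782e-01 -1.79780059e-01]
 [ 0.00000000e+00  0.00000000e+00  0.00000000e+00  1.00000000e+00]] [[356.36681167   0.         280.32474073]
 [  0.         356.36681167 213.98534702]
 [  0.           0.           1.        ]]
```

Request:
step_arm --plan '[[[12, 30, 5, 0.12, 100], [25, 60, 10, 0.24, 100], [37, 90, 16, 0.36, 100], [49, 119, 16, 0.48, 100], [61, 149, 16, 0.6, 100], [73, 179, 16, 0.72, 100], [86, 209, 16, 0.84, 100], [98, 238, 16, 0.96, 100]]]'

```text
time: 0.82
tool_pos: [0.3148, -0.2659, 0.2212]
ee_rot: [3.142, -0.0, 1.37]
wrist_force: [1.6, 0.2, 0.3]
width: 0.0941
```

Request:
step_arm --plan '[[[12, 30, 0, 0.12, 100], [25, 60, 0, 0.24, 100], [37, 90, 0, 0.36, 100], [49, 119, 0, 0.48, 100], [61, 149, 0, 0.6, 100], [73, 179, 0, 0.72, 100], [86, 209, 0, 0.84, 100], [98, 238, 0, 0.96, 100]]]'

```text
time: 1.48
tool_pos: [0.4128, -0.0278, 0.2214]
ee_rot: [3.141, 0.0, 2.331]
wrist_force: [-0.2, 0.1, 0.3]
width: 0.0941
```

Request:
step_arm --plan '[[[12, 30, 0, 0.12, 100], [25, 60, 0, 0.24, 100], [37, 90, 0, 0.36, 100], [48, 119, 0, 0.48, 100], [48, 119, 0, 0.58, 100], [48, 119, 0, 0.58, 100], [48, 119, 0, 0.58, 100]]]'

```text
time: 2.07
tool_pos: [0.4604, 0.0895, 0.2211]
ee_rot: [-3.141, -0.001, 2.903]
wrist_force: [-0.4, -0.1, 0.1]
width: 0.0934
```

Run:
```python
from h import *
import pickle
o,s=snap('wrist','pics/w1.png'); pickle.dump((o,s),open('w1.pkl','wb'))
print(o['time'],o['tool_pos'],o['ee_rot'],o['joint_positions'],o['wrist_force'])
```

```text
2.0667 [0.46036144 0.08953964 0.22107018] [-3.14106798e+00 -9.02723284e-04  2.90288482e+00] [ 7.12888738e-02 -9.62662206e-02  1.52282903e+00 -2.26668924e-04
  1.71604959e+00 -1.26083255e+00] [-0.369465   -0.08776389  0.13748525]
```

View pics/w1.png

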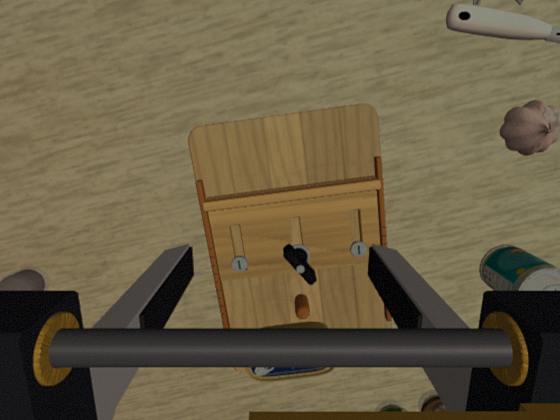

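The first wrist view shows the wing at (299,264), the guide bolts at (239,265) and (359,249), the peg at (302,300), and the wall top from (205,205) to (380,184). I'll take a second wrist view from further ahead.

Request:
step_arm --plan '[[[20, 10, -10, 0, 100], [45, 25, -25, 0, 100], [60, 40, -40, 0, 100], [60, 40, -40, 0, 100], [60, 40, -40, 0, 100]]]'

```text
time: 2.53
tool_pos: [0.5199, 0.1285, 0.1801]
ee_rot: [-3.14, -0.003, 2.903]
wrist_force: [0.2, -0.4, 0.5]
width: 0.0942
```

Run:
```python
from h import *
import pickle
o,s=snap('wrist','pics/w2.png'); pickle.dump((o,s),open('w2.pkl','wb'))
a=cv2.imread('pics/w1.png')[95:335,180:400]; b=cv2.imread('pics/w2.png')
cv2.imwrite('pics/w1c.png',cv2.resize(a,None,fx=2.5,fy=2.5,interpolation=cv2.INTER_CUBIC))
print(o['tool_pos'],o['ee_rot'])
```

```text
[0.51992962 0.12852226 0.18008228] [-3.13993309 -0.00326538  2.90268526]
```

View pics/w1c.png

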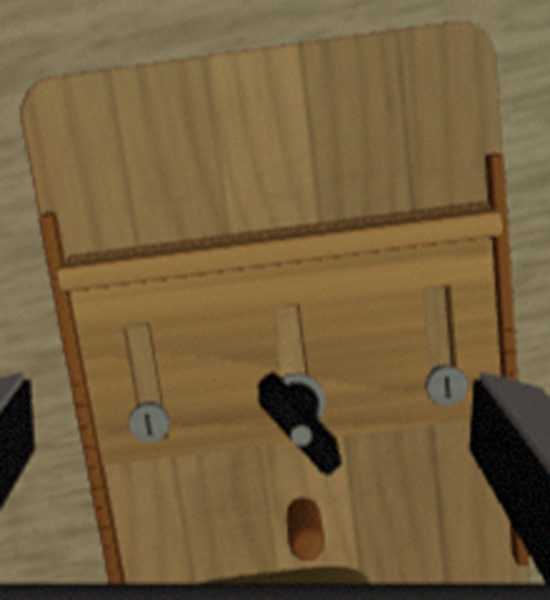

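View pics/w2.png

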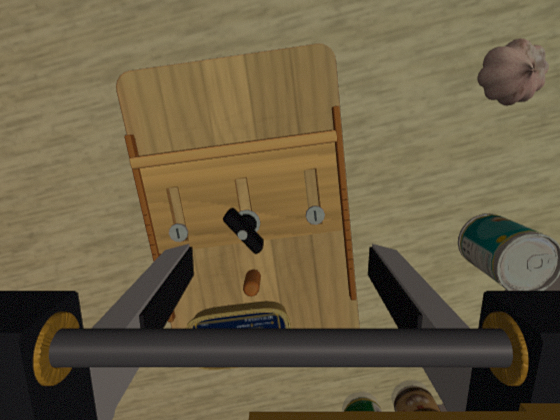

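```bash
cat >> h.py <<'E'
def tri(v1,p1,v2,p2):
    P=[K@np.hstack([Rm.T,-(Rm.T@c)[:,None]]) for K,Rm,c in (v1,v2)]
    X=cv2.triangulatePoints(P[0],P[1],np.array(p1,float),np.array(p2,float))[:,0]; X=X[:3]/X[3]
    q=P[0]@np.r_[X,1]; return X, np.linalg.norm(q[:2]/q[2]-p1)
def blob(f,lo,hi,roi):
    x,y,w,h=roi; m=cv2.inRange(cv2.cvtColor(f,cv2.COLOR_RGB2HSV)[y:y+h,x:x+w],lo,hi)
    cs,_=cv2.findContours(m,cv2.RETR_EXTERNAL,cv2.CHAIN_APPROX_NONE); c=max(cs,key=cv2.contourArea); return c+np.array([x,y])
E
python3 - <<'E'
from h import *
import pickle
(o1,s1),(o2,s2)=[pickle.load(open(f'w{i}.pkl','rb')) for i in(1,2)]
v1,v2=wrist(o1,s1),wrist(o2,s2)
def cen(s,p,lo=(0,0,70),hi=(180,70,255),r=10):
    c=blob(s['frame'],lo,hi,(p[0]-r,p[1]-r,2*r,2*r)); (u,v),rad=cv2.minEnclosingCircle(c); return (u,v),rad,cv2.contourArea(c)
Q={}
for n,a,b in [('R',(239,264),(178,232)),('L',(359,249),(315,214))]:
    A=cen(s1,a);B=cen(s2,b);X,e=tri(v1,A[0],v2,B[0]);Q[n]=X;print(n,A,B,X.round(4),round(e,2),ray(*v1,A[0],.039).round(4),ray(*v2,B[0],.039).round(4))
d=Q['L']-Q['R'];print('dist',np.linalg.norm(d),'board yaw',np.arctan2(-d[0],d[1]),'mid',(Q['L']+Q['R'])/2)
for n,a,b in [('wing cap',(300.4,269),(242,235)),('pegtop',(304,313),(251,290)),('wallR',(204,204),(133,162)),('wallL',(380,180),(336,134))]:
    X,e=tri(v1,a,v2,b);print(n,X.round(4),round(e,2))
for s,v,roi in [(s1,v1,(275,235,50,60)),(s2,v2,(215,200,55,60))]:
    c=blob(s['frame'],(0,0,0),(180,255,45),roi);print(cv2.minAreaRect(c),cv2.contourArea(c))
    f=cv2.approxPolyDP(c,1.5,True)[:,0];print([(tuple(int(t) for t in p),ray(*v,p,.071)[:2].round(4).tolist()) for p in f])
for v,ps in [(v1,[(223,280),(368,264)])]:
    print('foot',[ray(*v,p,.031).round(4) for p in ps])
E
```

```text
R ((239.1971893310547, 263.4929504394531), 8.000102996826172, 175.5) ((178.11904907226562, 232.07142639160156), 9.351454734802246, 243.0) [0.5233 0.0282 0.0381] 0.04 [0.523  0.0284 0.039 ] [0.523  0.0286 0.039 ]
L ((358.21429443359375, 248.64285278320312), 8.222136497497559, 179.0) ((314.79998779296875, 214.8000030517578), 9.374542236328125, 248.5) [0.5373 0.1574 0.0373] 0.07 [0.5366 0.1572 0.039 ] [0.5369 0.1573 0.039 ]
dist 0.12989909017920007 board yaw -0.10839034122829459 mid [0.53031259 0.09281621 0.03767485]
wing cap [0.5301 0.093  0.074 ] 0.18
pegtop [0.5872 0.0846 0.0584] 0.61
wallR [0.4505 0.0104 0.0409] 0.46
wallL [0.4692 0.1918 0.0387] 0.9
((301.36279296875, 262.0574951171875), (45.53089141845703, 18.908489227294922), 48.8140754699707) 503.5
[((284, 247), [0.5049, 0.0825]), ((284, 256), [0.514, 0.0803]), ((294, 268), [0.5287, 0.087]), ((302, 264), [0.5264, 0.0957]), ((305, 270), [0.5333, 0.0972]), ((301, 275), [0.5376, 0.0921]), ((309, 283), [0.548, 0.098]), ((312, 283), [0.5487, 0.1009]), ((315, 277), [0.543, 0.1052]), ((313, 270), [0.5352, 0.1049]), ((306, 263), [0.5263,
[... 188 characters left out ...]
28198242, 23.803607940673828), 46.54815673828125) 749.0
[((225, 214), [0.5099, 0.0833]), ((224, 221), [0.5156, 0.0808]), ((236, 233), [0.5281, 0.0878]), ((240, 229), [0.5255, 0.092]), ((244, 229), [0.5263, 0.0953]), ((248, 235), [0.5322, 0.0972]), ((245, 240), [0.5359, 0.0936]), ((242, 240), [0.5353, 0.0911]), ((255, 253), [0.5493, 0.0989]), ((258, 252), [0.549, 0.1017]), ((262, 246), [0.5446, 0.1063]), ((262, 239), [0.5385, 0.1079]), ((254, 231), [0.53, 0.1031]), ((255, 220), [0.5209, 0.1063]), ((250, 215), [0.5157, 0.1034]), ((244, 214), [0.5137, 0.0987]), ((241, 216), [0.5147, 0.0958]), ((233, 208), [0.5065, 0.0911])]
foot [array([0.5408, 0.0038, 0.031 ]), array([0.5602, 0.1656, 0.031 ])]
```

Board pose: centre (0.530, 0.093), yaw −0.108, and the bolt spacing comes out at 129.9 mm, as it should. The peg sits at about (57, −2) mm on the board and the foot edge at about +21 mm, so the travel is about 28 mm. The wing's yaw is about 0.48. Next I'll go behind the wall with the fingers shut.

Request:
step_arm --plan '[[[-35, -9, 0, 0.06, 0], [-70, -18, 0, 0.13, 0], [-99, -26, -10, 0.13, 0], [-99, -26, -45, 0.13, 0], [-99, -26, -80, 0.13, 0], [-99, -26, -110, 0.13, 0], [-99, -26, -130, 0.13, 0], [-99, -26, -130, 0.13, 0]]]'

```text
time: 3.25
tool_pos: [0.4178, 0.1021, 0.0483]
ee_rot: [-3.14, -0.007, 3.033]
wrist_force: [-0.4, 0.3, 0.2]
width: 0.0441
```

Request:
step_arm --plan '[[[0, 0, -12, 0, 0], [0, 0, -22, 0, 0], [0, 0, -22, 0, 0], [0, 0, -22, 0, 0]]]'

```text
time: 3.58
tool_pos: [0.422, 0.1032, 0.0306]
ee_rot: [3.141, 0.001, 3.034]
wrist_force: [0.1, 0.5, -0.6]
width: 0.0175
```

Run:
```python
from h import *
o,s=snap('wrist','pics/w3.png'); print(o['tool_pos'],o['ee_rot'],o['wrist_force'],o['width'])
```

```text
[0.42202321 0.10319503 0.03057933] [3.14130309e+00 1.28511821e-03 3.03412148e+00] [ 0.11431523  0.53508848 -0.58600219] 0.01752542256094306
```

View pics/w3.png

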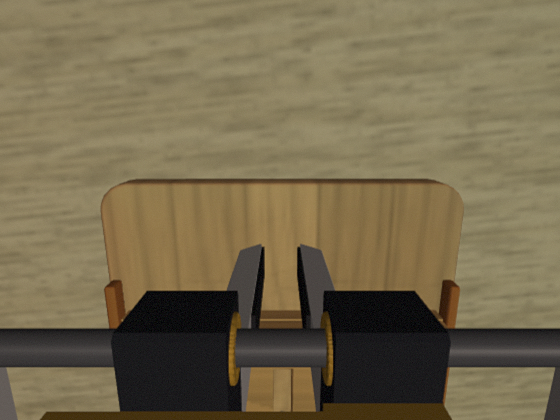

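The view shows the board square to the tool and the fingers (250–310, 250) still short of the wall at row 313. I'll approach it gently.

Request:
step_arm --plan '[[[5, -0.5, 0, 0, 0], [10, -1.1, 0, 0, 0], [15, -1.6, 0, 0, 0], [18, -1.9, 0, 0, 0], [18, -1.9, 0, 0, 0]]]'

```text
time: 4.05
tool_pos: [0.4407, 0.1014, 0.0298]
ee_rot: [3.141, 0.001, 3.034]
wrist_force: [-0.3, 0.7, -0.4]
width: 0.0002
```

Request:
step_arm --plan '[[[2, -0.2, 0, 0, 0], [4, -0.4, 0, 0, 0], [6, -0.6, 0, 0, 0], [8, -0.9, 0, 0, 0], [10, -1.1, 0, 0, 0], [10, -1.1, 0, 0, 0]]]'

```text
time: 4.55
tool_pos: [0.449, 0.1005, 0.0292]
ee_rot: [-3.142, -0.002, 3.035]
wrist_force: [-2.6, 0.2, 0.9]
width: 0.0004
```

Request:
step_arm --plan '[[[2, -0.2, 0, 0, 0], [4, -0.4, 0, 0, 0], [6, -0.6, 0, 0, 0], [8, -0.9, 0, 0, 0], [10, -1.1, 0, 0, 0]]]'

```text
time: 4.97
tool_pos: [0.4595, 0.0993, 0.0292]
ee_rot: [-3.142, -0.001, 3.035]
wrist_force: [-1.5, 0.8, -1.2]
width: 0.0004
```

Contact came at x≈0.449, where I predicted it. About 17 mm remain.

Request:
step_arm --plan '[[[2, -0.2, 0, 0, 0], [4, -0.4, 0, 0, 0], [6, -0.6, 0, 0, 0], [8, -0.9, 0, 0, 0], [10, -1.1, 0, 0, 0], [12, -1.3, 0, 0, 0]]]'

```text
time: 5.47
tool_pos: [0.4718, 0.098, 0.0295]
ee_rot: [3.142, -0.0, 3.035]
wrist_force: [-1.7, -0.4, -1.0]
width: 0.0001
```

Request:
step_arm --plan '[[[0.7, -0.1, 0, 0, 0], [1.4, -0.1, 0, 0, 0], [2, -0.2, 0, 0, 0], [2, -0.2, 0, 0, 0]]]'

```text
time: 5.8
tool_pos: [0.4738, 0.0978, 0.0296]
ee_rot: [3.141, 0.0, 3.035]
wrist_force: [-2.2, 0.8, -1.1]
width: 0.0003
```

Request:
step_arm --plan '[[[0.5, 0, 0, 0, 0], [1, -0.1, 0, 0, 0], [1, -0.1, 0, 0, 0]]]'

```text
time: 6.05
tool_pos: [0.4747, 0.0977, 0.0296]
ee_rot: [3.141, 0.0, 3.035]
wrist_force: [-2.2, 0.7, -0.4]
width: 0.0006
```

Request:
step_arm --plan '[[[0.4, 0, 0, 0, 0], [0.8, -0.1, 0, 0, 0], [0.8, -0.1, 0, 0, 0]]]'

```text
time: 6.3
tool_pos: [0.4756, 0.0976, 0.0296]
ee_rot: [3.141, 0.0, 3.035]
wrist_force: [-2.3, 0.1, -0.6]
width: 0.0003
```

Request:
step_arm --plan '[[[0.4, 0, 0, 0, 0], [0.8, -0.1, 0, 0, 0], [0.8, -0.1, 0, 0, 0]]]'

```text
time: 6.55
tool_pos: [0.4764, 0.0976, 0.0296]
ee_rot: [3.141, 0.0, 3.035]
wrist_force: [-2.2, 0.5, 0.2]
width: 0.0004
```

Request:
step_arm --plan '[[[0.4, -0.1, 0, 0, 0], [0.4, -0.1, 0, 0, 0]]]'

```text
time: 6.72
tool_pos: [0.4767, 0.0975, 0.0296]
ee_rot: [3.141, 0.0, 3.035]
wrist_force: [-3.0, 0.1, -0.1]
width: 0.0004
```

Request:
step_arm --plan '[[[0.4, 0, 0, 0, 0], [0.4, 0, 0, 0, 0]]]'

```text
time: 6.88
tool_pos: [0.4771, 0.0974, 0.0296]
ee_rot: [3.141, 0.0, 3.035]
wrist_force: [-2.9, 0.5, 1.0]
width: 0.0003
```

Request:
step_arm --plan '[[[0.4, 0, 0, 0, 0], [0.4, 0, 0, 0, 0]]]'

```text
time: 7.05
tool_pos: [0.4775, 0.0974, 0.0296]
ee_rot: [3.142, 0.0, 3.035]
wrist_force: [-2.9, 0.6, 0.9]
width: 0.0002
```

Request:
step_arm --plan '[[[0.4, -0.1, 0, 0, 0], [0.4, -0.1, 0, 0, 0]]]'

```text
time: 7.22
tool_pos: [0.4779, 0.0973, 0.0296]
ee_rot: [3.141, 0.0, 3.035]
wrist_force: [-3.1, 0.1, 1.4]
width: 0.0005
```

Request:
step_arm --plan '[[[0.4, 0, 0, 0, 0], [0.4, 0, 0, 0, 0]]]'

```text
time: 7.38
tool_pos: [0.4783, 0.0973, 0.0296]
ee_rot: [3.142, 0.0, 3.035]
wrist_force: [-3.8, 0.2, 0.7]
width: 0.0005
```

Request:
step_arm --plan '[[[0.4, 0, 0, 0, 0], [0.4, 0, 0, 0, 0]]]'

```text
time: 7.55
tool_pos: [0.4785, 0.0973, 0.0295]
ee_rot: [-3.142, -0.0, 3.035]
wrist_force: [-2.9, 0.6, 1.8]
width: 0.0002
```

Request:
step_arm --plan '[[[0.4, -0.1, 0, 0, 0], [0.4, -0.1, 0, 0, 0]]]'

```text
time: 7.72
tool_pos: [0.4785, 0.0973, 0.0294]
ee_rot: [3.141, -0.001, 3.035]
wrist_force: [-5.6, 0.4, 2.7]
width: 0.0007
```

The TCP has stalled at 0.4785 and the force is rising, so the fence is on the peg. Now the press, in small increments.

Request:
step_arm --plan '[[[0.4, 0, 0, 0, 0], [0.4, 0, 0, 0, 0]]]'

```text
time: 7.88
tool_pos: [0.4786, 0.0973, 0.0293]
ee_rot: [-3.142, -0.002, 3.035]
wrist_force: [-5.6, 1.1, 3.5]
width: 0.0009
```

Request:
step_arm --plan '[[[0.4, -0.1, 0, 0, 0], [0.4, -0.1, 0, 0, 0]]]'

```text
time: 8.05
tool_pos: [0.4786, 0.0973, 0.0292]
ee_rot: [3.142, -0.003, 3.035]
wrist_force: [-6.6, -0.6, 3.0]
width: 0.0005
```

Request:
step_arm --plan '[[[0.4, 0, 0, 0, 0], [0.8, -0.1, 0, 0, 0], [0.8, -0.1, 0, 0, 0]]]'

```text
time: 8.3
tool_pos: [0.4786, 0.0973, 0.029]
ee_rot: [-3.142, -0.005, 3.035]
wrist_force: [-8.2, 0.6, 3.1]
width: 0.0007
```

Request:
step_arm --plan '[[[0.4, 0, 0, 0, 0], [0.8, -0.1, 0, 0, 0], [0.8, -0.1, 0, 0, 0]]]'

```text
time: 8.55
tool_pos: [0.4786, 0.0973, 0.0288]
ee_rot: [-3.141, -0.006, 3.035]
wrist_force: [-9.9, 1.5, 5.2]
width: 0.0005
```

Request:
step_arm --plan '[[[0.5, 0, 0, 0, 0], [1.0, -0.1, 0, 0, 0], [1.2, -0.1, 0, 0, 0], [1.2, -0.1, 0, 0, 0]]]'

```text
time: 8.88
tool_pos: [0.4786, 0.0973, 0.0286]
ee_rot: [-3.141, -0.009, 3.035]
wrist_force: [-12.6, 0.6, 6.5]
width: 0.0007
```

Request:
step_arm --plan '[[[0.4, 0, 0, 0, 0], [0.8, -0.1, 0, 0, 0], [0.8, -0.1, 0, 0, 0]]]'

```text
time: 9.13
tool_pos: [0.4787, 0.0973, 0.0284]
ee_rot: [-3.141, -0.011, 3.035]
wrist_force: [-13.7, 2.1, 6.3]
width: 0.0003
```

Request:
step_arm --plan '[[[0.4, 0, 0, 0, 0], [0.6, -0.1, 0, 0, 0], [0.6, -0.1, 0, 0, 0], [0.6, -0.1, 0, 0, 0], [0.6, -0.1, 0, 0, 0]]]'

```text
time: 9.55
tool_pos: [0.4787, 0.0973, 0.0282]
ee_rot: [-3.141, -0.012, 3.035]
wrist_force: [-15.4, 2.7, 6.8]
width: 0.0006
```

Request:
step_arm --plan '[[[0, 0, 0, 0, 0], [0, 0, 0, 0, 0], [0, 0, 0, 0, 0], [0, 0, 0, 0, 0], [0, 0, 0, 0, 0]]]'

```text
time: 9.97
tool_pos: [0.4787, 0.0973, 0.0282]
ee_rot: [-3.141, -0.012, 3.035]
wrist_force: [-14.9, 0.8, 7.3]
width: 0.0004
```

Request:
step_arm --plan '[[[0.4, 0, 0, 0, 0], [0.7, -0.1, 0, 0, 0], [0.7, -0.1, 0, 0, 0], [0.7, -0.1, 0, 0, 0], [0.7, -0.1, 0, 0, 0], [0.7, -0.1, 0, 0, 0]]]'

```text
time: 10.47
tool_pos: [0.4787, 0.0972, 0.0281]
ee_rot: [-3.141, -0.014, 3.035]
wrist_force: [-16.2, 2.9, 7.4]
width: 0.0005
```

Request:
step_arm --plan '[[[-1, 0.1, 0, 0, 0], [-2, 0.2, 0, 0, 0], [-3, 0.3, 0, 0, 0], [-4, 0.4, 0, 0, 0], [-5, 0.5, 0, 0, 0], [-6, 0.6, 0, 0, 0], [-8, 0.8, 0, 0, 0], [-12, 1.2, 0, 0, 0]]]'

```text
time: 11.13
tool_pos: [0.4747, 0.0976, 0.0305]
ee_rot: [3.141, 0.005, 3.035]
wrist_force: [0.1, 0.6, -0.4]
width: 0.0005
```

Request:
step_arm --plan '[[[-12, 1.3, 0, 0, 0], [-12, 1.3, 30, 0, 0], [-12, 1.3, 65, 0, 0], [-12, 1.3, 100, 0, 30], [-12, 1.3, 135, 0, 50], [-12, 1.3, 152, 0, 50], [-12, 1.3, 152, 0, 50], [-12, 1.3, 152, 0, 50]]]'

```text
time: 11.8
tool_pos: [0.462, 0.099, 0.1831]
ee_rot: [3.141, 0.005, 3.035]
wrist_force: [-0.5, -0.0, -0.8]
width: 0.03
```

Run:
```python
from h import *
import pickle
o,s=snap('wrist','pics/w4.png'); pickle.dump((o,s),open('w4.pkl','wb')); print(o['tool_pos'],o['ee_rot'],o['wrist_force'],o['width'])
```

```text
[0.46203602 0.09900378 0.18308348] [3.14074951 0.00502886 3.03461999] [-0.53997556 -0.01542047 -0.80919556] 0.030010802890471193
```

View pics/w4.png

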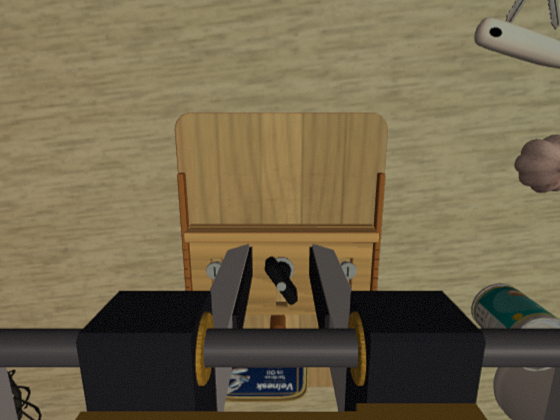

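The fence now rests against the peg (peg at (278,322)), and the wing (281,280) is clear between the fingers. I'll refine the wing's yaw from the silhouettes in three views.

Run:
```python
from h import *
import pickle
for i,roi in [(1,(275,235,50,60)),(2,(215,200,55,60)),(4,(256,250,50,60))]:
    o,s=pickle.load(open(f'w{i}.pkl','rb')); v=wrist(o,s)
    c=blob(s['frame'],(0,0,0),(180,255,45),roi)[:,0].astype(np.float32)
    P=np.array([ray(*v,p,.071)[:2] for p in c],np.float32)
    h=cv2.convexHull(P)[:,0]; e=np.roll(h,-1,0)-h; L=np.linalg.norm(e,axis=1)
    print(i,v[2].round(3),'hull edges:',[(round(float(l)*1000,1),round(float(np.arctan2(a[1],a[0])%np.pi),2),p.round(4).tolist()) for l,a,p in zip(L,e,h) if l>.008])
    print(cv2.minAreaRect(P*1000))
```

```text
1 [0.39  0.107 0.401] hull edges: [(11.0, 0.45, [0.5188000202178955, 0.08219999819993973]), (19.2, 0.52, [0.5286999940872192, 0.08699999749660492]), (21.8, 0.16, [0.5375000238418579, 0.10540000349283218]), (9.4, 1.0, [0.5092999935150146, 0.09650000184774399])]
((524.8261108398438, 95.73934936523438), (47.44492721557617, 19.047311782836914), 25.893672943115234)
2 [0.45  0.146 0.36 ] hull edges: [(22.3, 0.48, [0.5156000256538391, 0.08079999685287476]), (9.8, 0.51, [0.5353000164031982, 0.09109999984502792]), (17.7, 0.09, [0.5385000109672546, 0.10790000110864639]), (15.3, 0.93, [0.5156999826431274, 0.10339999943971634])]
((526.3286743164062, 98.0771484375), (43.57225036621094, 20.692611694335938), 27.585079193115234)
4 [0.389 0.107 0.363] hull edges: [(33.9, 0.48, [0.515999972820282, 0.08089999854564667]), (18.9, 0.14, [0.5340999960899353, 0.10490000247955322]), (11.5, 1.05, [0.5083000063896179, 0.09769999980926514])]
((524.09423828125, 96.25531005859375), (48.51087951660156, 19.827041625976562), 27.374101638793945)
```

Request:
step_arm --plan '[[[17, -1.5, 0, 0.12, 50], [34, -3, 0, 0.24, 50], [51, -4.5, 0, 0.36, 50], [68.2, -6.1, 0, 0.48, 50], [68.2, -6.1, -35, 0.585, 50], [68.2, -6.1, -70, 0.585, 50], [68.2, -6.1, -90, 0.585, 50], [68.2, -6.1, -90, 0.585, 50]]]'

```text
time: 12.52
tool_pos: [0.5233, 0.0924, 0.0827]
ee_rot: [3.135, -0.015, -2.664]
wrist_force: [-1.0, -0.1, -0.9]
width: 0.0472
```

Request:
step_arm --plan '[[[0, 0, 0, 0, 50], [0, 0, 0, 0, 50]]]'

```text
time: 12.68
tool_pos: [0.5292, 0.0929, 0.0918]
ee_rot: [-3.141, 0.0, -2.663]
wrist_force: [1.4, 0.3, 0.7]
width: 0.0468
```

Run:
```python
from h import *
o,s=snap('wrist','pics/w5.png'); print(o['tool_pos'],o['ee_rot'],o['wrist_force'],o['width'])
```

```text
[0.52918376 0.09293263 0.09183941] [-3.14146827e+00  3.95509919e-04 -2.66340848e+00] [1.37980371 0.3374146  0.73938912] 0.0467899948761136
```

View pics/w5.png

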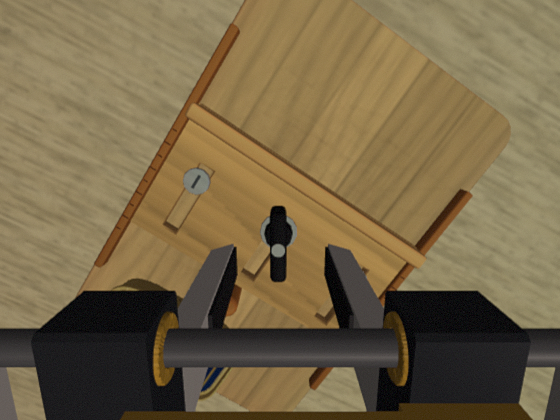

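The wing bar is vertical in the image and centred between the jaws (278 against the jaw middle of 280). I'll descend and grip.

Request:
step_arm --plan '[[[0.5, 0, -12, 0, 50], [0.5, 0, -24, 0, 50], [0.5, 0, -36, 0, 50], [0.5, 0, -48, 0, 50], [0.5, 0, -48, 0, 50], [0.5, 0, -48, 0, 50]]]'

```text
time: 13.23
tool_pos: [0.5282, 0.0928, 0.0418]
ee_rot: [3.14, -0.003, -2.663]
wrist_force: [0.3, 1.1, 0.1]
width: 0.0471
```

Request:
step_arm --plan '[[[0, 0, 0, 0, 35], [0, 0, 0, 0, 25], [0, 0, 0, 0, 15], [0, 0, 0, 0, 0], [0, 0, 0, 0, 0], [0, 0, 0, 0, 0], [0, 0, 0, 0, 0], [0, 0, 0, 0, 0]]]'

```text
time: 13.9
tool_pos: [0.5304, 0.0919, 0.0441]
ee_rot: [-3.139, 0.001, -2.664]
wrist_force: [2.2, -5.1, 0.4]
width: 0.0149
```

Request:
step_arm --plan '[[[0, 0, 0, 0, 0], [0, 0, 0, 0, 0], [0, 0, 0, 0, 0], [0, 0, 0, 0, 0]]]'

```text
time: 14.23
tool_pos: [0.5304, 0.092, 0.0441]
ee_rot: [-3.139, 0.001, -2.664]
wrist_force: [3.1, -5.1, 0.7]
width: 0.0142
```

Run:
```python
from h import *
o=robot.get_obs(); print(o['tool_pos'],o['ee_rot'],o['wrist_force'],o['wrist_torque'],o['width'])
```

```text
[0.53037111 0.09195492 0.04408333] [-3.13916304e+00  1.15905368e-03 -2.66374375e+00] [ 3.07887638 -5.05149751  0.69844618] [-0.83899453 -0.63837503 -0.01252312] 0.014230056236866073
```

Request:
step_arm --plan '[[[0.8, -1.4, 0, 0, 0], [0.8, -1.4, 0, 0, 0], [0.8, -1.4, 0, 0, 0]]]'

```text
time: 14.48
tool_pos: [0.5304, 0.0918, 0.044]
ee_rot: [3.141, 0.001, -2.663]
wrist_force: [0.6, -1.3, 3.4]
width: 0.0152
```

Run:
```python
from h import *
o,s=snap('wrist','pics/w6.png'); print(o['tool_pos'],o['ee_rot'],o['wrist_force'],o['wrist_torque'],o['width'])
```

```text
[0.53042996 0.09181196 0.04399372] [ 3.14114912e+00  8.37811180e-04 -2.66344603e+00] [ 0.59727735 -1.34215889  3.44104302] [-0.17991899 -0.27981668 -0.02818575] 0.015226949185171994
```

View pics/w6.png

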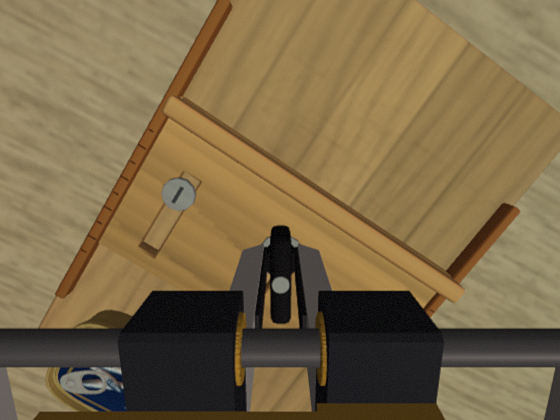

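The fingertips look to be on a wider hub under the bar (14–15 mm gap, not 10). I'll open, go up 6 mm and grip again.

Request:
step_arm --plan '[[[0, 0, 0, 0, 30], [0, 0, 0, 0, 30], [0, 0, 3, 0, 30], [0, 0, 6, 0, 30], [0, 0, 6, 0, 30], [0, 0, 6, 0, 10], [0, 0, 6, 0, 0], [0, 0, 6, 0, 0]]]'

```text
time: 15.2
tool_pos: [0.5301, 0.0916, 0.0494]
ee_rot: [3.141, -0.0, -2.663]
wrist_force: [0.4, 1.1, -0.1]
width: 0.0115
```

Request:
step_arm --plan '[[[0, 0, 0, 0, 0], [0, 0, 0, 0, 0], [0, 0, 0, 0, 0], [0, 0, 0, 0, 0], [0, 0, 0, 0, 0]]]'

```text
time: 15.62
tool_pos: [0.5301, 0.0916, 0.0494]
ee_rot: [3.141, -0.0, -2.663]
wrist_force: [-0.2, 0.1, -0.7]
width: 0.01
```

Run:
```python
from h import *
o=robot.get_obs(); print(o['tool_pos'],o['ee_rot'],o['wrist_force'],o['wrist_torque'],o['width'])
```

```text
[0.5300843  0.09156525 0.04938792] [ 3.14127526e+00 -2.27626903e-04 -2.66337823e+00] [-0.15159335  0.12368879 -0.67882428] [ 0.15124537 -0.03112959  0.08914008] 0.009992841571638553
```

The gap is 10.0 mm and the side force is gone. Turning clockwise, following the bar down.

Request:
step_arm --plan '[[[0, 0, -0.1, -0.06, 0], [0, 0, -0.2, -0.12, 0], [0, 0, -0.3, -0.18, 0], [0, 0, -0.4, -0.24, 0], [0, 0, -0.4, -0.3, 0], [0, 0, -0.5, -0.36, 0], [0, 0, -0.6, -0.42, 0], [0, 0, -0.6, -0.42, 0]]]'

```text
time: 16.28
tool_pos: [0.5299, 0.0921, 0.0488]
ee_rot: [3.14, -0.0, -3.084]
wrist_force: [0.1, 2.2, -0.5]
width: 0.0099
```

Run:
```python
from h import *
o=robot.get_obs(); print(o['tool_pos'],o['ee_rot'],o['wrist_force'],o['wrist_torque'],o['width'])
```

```text
[0.52994809 0.0920764  0.04876469] [ 3.14045648e+00 -4.94694064e-04 -3.08420584e+00] [ 0.10437539  2.24208629 -0.53176947] [ 0.43619567 -0.01465475 -0.06044421] 0.00993340974389664
```

Request:
step_arm --plan '[[[0, 0, -0.1, -0.05, 0], [0, 0.2, -0.2, -0.1, 0], [0, 0.4, -0.2, -0.15, 0], [0, 0.5, -0.3, -0.2, 0], [0, 0.5, -0.3, -0.2, 0]]]'

```text
time: 16.7
tool_pos: [0.53, 0.0923, 0.0485]
ee_rot: [3.141, -0.001, 3.001]
wrist_force: [-0.3, 2.0, 0.0]
width: 0.0101
```

Run:
```python
from h import *
o=robot.get_obs(); print(o['tool_pos'],o['ee_rot'],o['wrist_force'],o['wrist_torque'],o['width'])
```

```text
[0.52995845 0.09232757 0.04846043] [ 3.14105926e+00 -5.93604438e-04  3.00053492e+00] [-0.2815025   1.99286274  0.02092776] [ 0.34402695 -0.04502111 -0.02520418] 0.010137523266463493
```

Request:
step_arm --plan '[[[0, 0.2, -0.1, -0.05, 0], [0, 0.4, -0.2, -0.1, 0], [0, 0.4, -0.2, -0.14, 0], [0, 0.4, -0.2, -0.14, 0]]]'

```text
time: 17.03
tool_pos: [0.53, 0.0925, 0.0483]
ee_rot: [3.142, -0.001, 2.861]
wrist_force: [-0.5, 1.2, -0.6]
width: 0.0101
```

Run:
```python
from h import *
o=robot.get_obs(); print(o['tool_pos'],o['ee_rot'],o['wrist_force'],o['wrist_torque'],o['joint_torque'],o['width'])
```

```text
[0.5299831  0.09252034 0.04829879] [ 3.14151246e+00 -5.45650385e-04  2.86140068e+00] [-0.54441068  1.17736794 -0.574881  ] [ 0.22892703 -0.01651336  0.01486572] [ -0.6283021  -34.38243628 -28.41022253  -0.36156446  -0.15311302
   0.306247  ] 0.01010536650814634
```

Request:
step_arm --plan '[[[0, 0.2, -0.1, -0.05, 0], [0, 0.4, -0.2, -0.1, 0], [0, 0.4, -0.2, -0.1, 0], [0, 0.4, -0.2, -0.1, 0]]]'

```text
time: 17.37
tool_pos: [0.5301, 0.0927, 0.0483]
ee_rot: [-3.141, -0.0, 2.763]
wrist_force: [-1.6, 0.4, 0.6]
width: 0.0098
```

Run:
```python
from h import *
o=robot.get_obs(); print(o['tool_pos'],o['ee_rot'],o['wrist_force'],o['wrist_torque'],o['joint_torque'],o['width'])
```

```text
[0.5300677  0.0926729  0.04829786] [-3.14131982e+00 -2.09551503e-04  2.76251538e+00] [-1.56910625  0.36652051  0.60653867] [ 0.07143936  0.12546933 -0.04417242] [-2.00467017e-01 -3.39004970e+01 -2.82520884e+01 -1.04699037e-01
 -3.68646160e-01  1.09496643e-02] 0.00976666488928223
```

Request:
step_arm --plan '[[[0, 0, -0.1, -0.04, 0], [0, 0, -0.1, -0.08, 0], [0, 0, -0.1, -0.08, 0], [0, 0, -0.1, -0.08, 0]]]'

```text
time: 17.7
tool_pos: [0.5301, 0.0928, 0.0483]
ee_rot: [-3.142, -0.0, 2.682]
wrist_force: [-2.1, 0.9, 1.6]
width: 0.0095
```

Run:
```python
from h import *
o=robot.get_obs(); print(o['tool_pos'],o['ee_rot'],o['wrist_force'],o['wrist_torque'],o['joint_torque'],o['width'])
```

```text
[0.53010141 0.09276568 0.0482542 ] [-3.14151695e+00 -1.27879095e-04  2.68211270e+00] [-2.07230032  0.92995198  1.6446738 ] [0.07496045 0.17310243 0.00638195] [ -0.32720396 -33.55356574 -28.097139    -0.12366807  -0.49455559
   0.04277277] 0.00954747988787362
```

Request:
step_arm --plan '[[[0, 0, -0.1, -0.04, 0], [0, 0, -0.1, -0.08, 0], [0, 0, -0.1, -0.08, 0], [0, 0, -0.1, -0.08, 0]]]'

```text
time: 18.03
tool_pos: [0.5302, 0.0928, 0.0482]
ee_rot: [3.142, -0.0, 2.602]
wrist_force: [-2.4, -0.0, 2.4]
width: 0.0098
```

Run:
```python
from h import *
o,s=snap('wrist','pics/w7.png'); print(o['tool_pos'],o['ee_rot'],o['wrist_force'],o['wrist_torque'],o['joint_torque'],o['width'])
```

```text
[0.53016508 0.09284623 0.04822526] [ 3.14150986e+00 -3.66174007e-05  2.60191651e+00] [-2.4181137  -0.00859547  2.35509701] [0.10247265 0.26134698 0.01487886] [ -0.44885469 -33.1451869  -27.8777647   -0.1765151   -0.61148789
   0.05269698] 0.009766003033389325
```

View pics/w7.png

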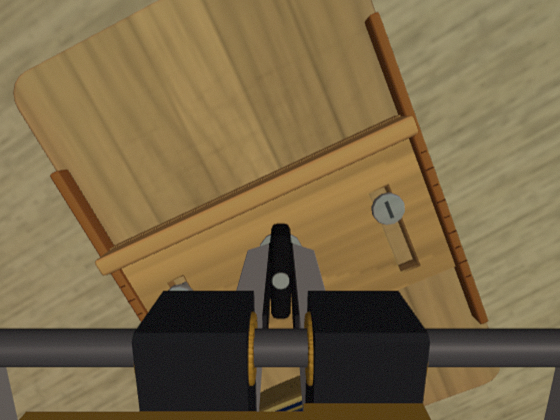

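The wing (280,270) has followed the jaws round by about 1.02 rad and the wall is unmoved. I'll go on in small steps to the hard stop.

Request:
step_arm --plan '[[[0, 0, 0, -0.03, 0], [0, 0, 0, -0.06, 0]]]'

```text
time: 18.25
tool_pos: [0.5302, 0.0929, 0.0482]
ee_rot: [3.141, -0.0, 2.54]
wrist_force: [-1.6, 1.5, 2.6]
width: 0.0096
```

Run:
```python
from h import *
o=robot.get_obs(); print(o['tool_pos'],o['ee_rot'],o['wrist_force'],o['wrist_torque'],o['joint_torque'],o['width'])
```

```text
[0.53018892 0.09291641 0.04820358] [ 3.14139602e+00 -5.54904509e-05  2.54015351e+00] [-1.59051687  1.46616008  2.59955632] [0.14842489 0.29597864 0.18753633] [ -0.66204635 -33.12839627 -27.82794535  -0.20742053  -0.58910619
  -0.16516818] 0.009614251964724721
```

Request:
step_arm --plan '[[[0, 0, 0, -0.03, 0], [0, 0, 0, -0.06, 0]]]'

```text
time: 18.42
tool_pos: [0.5302, 0.0929, 0.0482]
ee_rot: [3.141, 0.0, 2.481]
wrist_force: [-1.1, 0.1, 1.5]
width: 0.0103
```

Run:
```python
from h import *
o=robot.get_obs(); print(o['tool_pos'],o['ee_rot'],o['wrist_force'],o['wrist_torque'],o['joint_torque'],o['width'])
```

```text
[0.53022133 0.09290445 0.04821576] [3.14143984e+00 1.34503155e-04 2.48091366e+00] [-1.14966337  0.14114054  1.54369588] [0.09803496 0.23589226 0.42177882] [ -0.97209737 -33.13011289 -27.8079325   -0.12641532  -0.56887502
   0.17679521] 0.010328913907013477
```

The torque climbed to 0.42 N m at 1.14 rad, well past "firm" (0.15), so it is at the stop. I'll ease the twist slightly, open, lift, and check.

Request:
step_arm --plan '[[[0, 0, 0, 0.04, 0], [0, 0, 0.3, 0.04, 10], [0, 0, 0.3, 0.04, 20], [0, 0, 0.3, 0.04, 30], [0, 0, 0.3, 0.04, 40], [0, 0, 0.3, 0.04, 40], [0, 0, 0.3, 0.04, 40]]]'

```text
time: 19.0
tool_pos: [0.5303, 0.0927, 0.0483]
ee_rot: [3.141, 0.0, 2.52]
wrist_force: [0.0, -0.3, 0.6]
width: 0.0366
```

Request:
step_arm --plan '[[[0, 0, 10, 0, 40], [0, 0, 25, 0, 40], [0, 0, 50, 0, 40], [0, 0, 85, 0, 40], [-20, 0, 120, 0.1, 40], [-45, 0, 132, 0.2, 40], [-70, 6, 132, 0.3, 40], [-70, 6, 132, 0.42, 40]]]'

```text
time: 19.67
tool_pos: [0.4581, 0.0996, 0.1834]
ee_rot: [3.14, 0.003, 2.946]
wrist_force: [-0.7, 0.1, -0.3]
width: 0.0375
```

Request:
step_arm --plan '[[[0, 0, 0, 0.1, 40], [0, 0, 0, 0.12, 40], [0, 0, 0, 0.12, 40], [0, 0, 0, 0.12, 40]]]'

```text
time: 20.0
tool_pos: [0.4604, 0.0988, 0.1806]
ee_rot: [3.141, 0.0, 3.058]
wrist_force: [-0.3, 0.2, -0.4]
width: 0.0373
```

Run:
```python
from h import *
import pickle
o,s=snap('wrist','pics/w8.png'); pickle.dump((o,s),open('w8.pkl','wb')); print(o['tool_pos'],o['ee_rot'],o['wrist_force'],o['wrist_torque'],o['width'])
a=cv2.imread('pics/w4.png')[95:335,150:410]; b=cv2.imread('pics/w8.png')[95:335,150:410]
cv2.imwrite('pics/cmp.png',cv2.resize(np.hstack([a,b]),(800,369),interpolation=cv2.INTER_CUBIC))
```

```text
[0.4603809  0.0987887  0.18063187] [3.14145150e+00 3.29890548e-04 3.05758996e+00] [-0.33768229  0.23641792 -0.43654601] [ 0.04833968 -0.12314581  0.02622735] 0.03726492007275749
```

View pics/cmp.png

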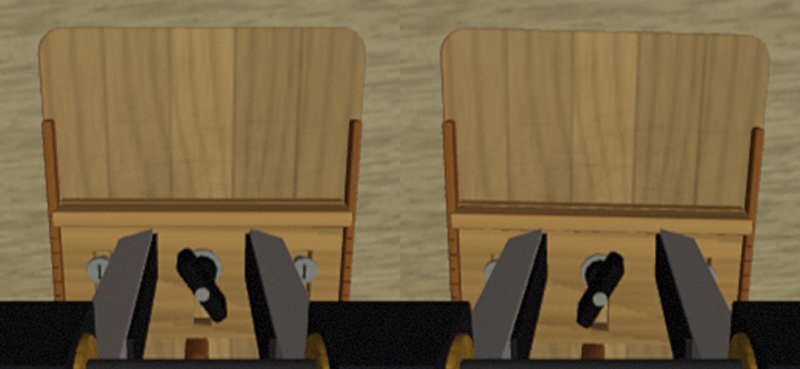

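Run:
```python
from h import *
import pickle
ax=np.array([np.cos(.108),-np.sin(.108)]);ay=np.array([np.sin(.108),np.cos(.108)]);c0=np.array([.5303,.0929])
for i in (4,8):
    o,s=pickle.load(open(f'w{i}.pkl','rb')); v=wrist(o,s)
    g=cv2.GaussianBlur(cv2.cvtColor(s['frame'],cv2.COLOR_RGB2GRAY),(5,1),0).astype(float)
    P=[]
    for u in range(205,355,10):
        col=g[215:245,u]; k=np.argmin(col); w=col[max(k-2,0):k+3]; w=w.max()-w; r=215+max(k-2,0)+(w*np.arange(len(w))).sum()/w.sum()
        d=ray(*v,(u,r),.021)[:2]-c0; P.append((d@ax*1000,d@ay*1000))
    P=np.array(P); f=np.polyfit(P[:,1],P[:,0],1); print(i,'wall base x mm',np.median(P[:,0]-f[0]*P[:,1]).round(2),'slope',f[0].round(4),'resid',np.std(P[:,0]-np.polyval(f,P[:,1])).round(2))
c=blob(s['frame'],(0,0,0),(180,255,45),(258,250,50,60))[:,0]
h=cv2.convexHull(np.array([ray(*v,p,.070)[:2] for p in c],np.float32))[:,0]; e=np.roll(h,-1,0)-h; L=np.linalg.norm(e,axis=1)
print([(round(float(l)*1000,1),round(float(np.arctan2(a[1],a[0])),2)) for l,a in zip(L,e) if l>.008])
```

```text
4 wall base x mm -36.77 slope 0.0079 resid 1.26
8 wall base x mm -35.99 slope 0.0033 resid 0.58
[(11.1, -1.13), (18.6, -0.28), (29.1, 2.55)]
```

```bash
python3 -c "
from bench import robot
print(robot.close_job())"
```

```text
the job is handed in; nothing more can be done
None
```

The fence is set against the stop peg, the wing screw is tightened to its stop, and the job is handed in at about 20 s of the 67 s allowed.

- **Push:** I slid the fence with shut fingers low on the wall, in line with the peg, until it stopped dead. I then pressed for about a second at 15–16 N measured at the wrist. That is all the peg could have received, so it stayed under 20 N.
- **First grasp of the wing:** it closed at 14–15 mm instead of 10, with about 6 N of side force, probably on a wider hub below the bar. I opened, went up 6 mm and regripped cleanly at 10.0 mm.
- **Clamping:** I turned the tool clockwise 1.14 rad, where the torque rose to 0.42 N m, well above the 0.15 N m for firm. The last picture puts the wing's own turn at about 1.07 rad, and the jaws' slip or twist would explain the difference. Before the stop the torque reading was mostly noise, so I judged firmness from the rise at the end.
- **After letting go:** the wall base read −36.8 mm before clamping and −36.0 mm after, in the board's frame. That is about the measuring noise, with no sign of it backing off the peg. The fingers partly hid the peg, so I did not measure the gap itself.
- **Bystanders:** I saw no contact with any of them, but I took no final picture of them all. The robot ended clear above the board, and the wrist force was near zero.

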